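# Hang the pail and stand the muddler on the drip stand

### The arm

A 6-joint arm with a two-finger parallel gripper is mounted at the origin on the work surface. World frame = base frame: x ahead of the robot, y to its left, z up, the work surface at z = 0. Lengths are in mm, angles in rad, forces in N, time in s.
With the tool pointing down it reaches from about 375 to 825 mm from the base axis. Payload 5.5 kg.
Tool frame: the origin (TCP) lies midway between the tips of the shut fingers; the grasp point (between the pads) lies 19 mm behind it; z points along the fingers, y is the line along which they close (so a half turn about z gives the same grasp; the last joint's range is limited). The gripper opens to 85 mm and grips with 20 to 120 N. Pads are 22 mm wide; open, the fingers measure 114 mm over their backs; the gripper's body (76 mm by 85 mm) begins 54 mm behind the grasp point. The pads swing forward as they close: fully open they stand 13 mm farther back than shut.
Start: joints at [1.242, 0.314, -0.047, 1.21, 0, 1.571], TCP at [193.741, 567.855, 231.299] pointing down, gripper open.
Joint ranges: [-2.67, 2.67], [-0.69, 1.73], [-1.03, 1.25], [-2.08, 2.16], [-1.42, 1.45], [-3.14, 3.14]. Speed limits (rad/s): [2.39, 2.39, 3.01, 3.14, 3.14, 3.14].

### API

Orientations are given as a unit quaternion [w, x, y, z].
In Python, from station import monitor, imaging, workorder gives the robot as it stands. The module is installed in compiled form; this text tells all that it offers.
- The arm moves only by the tool jog_arm, never from a script. Its argument "plan" is a list of rows, each an object with "dp": the shift along the tool's x, y, z in cm, a list of three; "angular": the turn, a rotation vector about the tool's x, y, z in degrees, a list of three. A call has 1 to 12 rows; each row shifts and turns the commanded pose from where the row before left it, along the tool's axes as they then stand; what a row does not reach is not made up. A row lasts 1/12 s, in which the tool goes at most 41.7 mm and 7.16 degrees, less where a joint would pass 70% of its speed; a pose out of reach is approached as far as the arm can. A call with a gripper value outside its range is refused whole. "hand" is the opening, from -1 (shut) to 1 (fully open), set as the call begins (left out, the last holds). The fingers move at their own pace and stop on an object; the grip force is fixed at half the most. Time passes only in rows, so rows that do not move let the fingers close. It gives the time, the measured TCP pose, the force, the opening and the grip force at its end, in the units of the state.
- monitor.sense(): the state, without advancing time (a new reading comes with each control period).
- imaging.capture(name): name is "scene" or "top"; returns a dict with "pixels" (384x512x3 uint8, blue, green, red), "intrinsics" (3x3 intrinsics, pixels), "k1" (the pictures are not rectified: a ray, as slopes to the right and down, at radius r is drawn at 1 + k1 r^2 times it, then the intrinsics apply), "position" and "rotation" of the camera in the world. Camera axes: x right, y down, z forward; pixel columns grow to the right and rows downward; lengths in mm; the calibration is good to about 2 mm. A picture is of the moment at which its call begins. There is no depth.
- workorder.sign_off(): hands the job in; it is judged then, once.
The state is a dict: "time": time; "joint_positions": joint angles; "joint_vel": joint speeds; "joint_efforts": joint torques, N m; "position": TCP position; "tcp_rot": TCP orientation; "contact_force": force on the tool from outside, world axes, zero at the start; "torque": the same for the moment, N m; "grip_width": opening from 0.0 (shut) to 1.0 (fully open); "finger_force": force on a finger pad.
Only numpy, scipy, OpenCV 4.12 (cv2) and the standard library are available. Lean on these libraries where they do the work, as an engineer would, in place of code of your own. Each camera call takes 0.05 s, during which the arm holds its last target. There are 200 camera calls.

### The job

Put the washed chocolate tools back on the drip stand: hang the steel pail by its bail on the stand's hook and stand the wooden muddler upright in the round socket of the same stand, in either order. The hook is clamped at a different height each time, so lower the pail until you feel it land; never load the stand with more than 40 N or drop the pail onto the hook, keep the pail upright, and leave the other things on the bench where they are.

Things in the scene. Friction and masses are not known exactly. Their poses are not given: they have to be found in the camera images.
- stand: Drip stand fixed to the bench. Origin: on the bench, directly below the middle of the hook's seat. Dark wooden board 18 mm thick, x -35 to 135 mm, y -70 to 175 mm. A steel post, 18 mm diameter, 315 mm high, stands at x = +105, y = 0; the hook is clamped to it and points along the stand's -x. Left (+y) of the hook: the socket block.
- hook_ref (a point): Mid-range point for the hook's seat, stand (0, 0, 240 mm); the hook itself is clamped up to 26 mm higher or lower, unreported: feel for it (or see it). Hook: flat steel strap 14 mm wide, 8 mm thick, along stand x at y = 0; seat = its upper face, free for x -22 to +80 mm; at x -26 to -40 mm it turns up, tip 29 mm above the seat. Axes as the stand's.
- socket_mouth (a point): Centre of the mouth of the round bore in the pale plywood block on the stand's board (at stand x 5, y 135, z 50 mm). The block is 70 x 70 mm; bore 43.5 mm in diameter, 27 mm deep, so its floor is 23 mm above the bench; the bore is vertical (z).
- pail: Round steel pail, loose, 0.25 to 0.5 kg, upright. Origin: centre of its underside; z up. 110 mm wide at the rim, 70 mm high. A rigid bail of 10 mm round bar (does not fold) stands in its y-z plane: top bar straight along the pail's y from -50 to +50 mm, axis 185 mm above the underside; sides of the bail at y = +-60 mm. Opening between rim and bar: 110 mm high.
- bail_mid (a point): Middle of the bail's straight top bar, on the bar's axis: pail (0, 0, 185 mm). Same axes as the pail (y along the bar).
- muddler: Turned wooden muddler (crushing pestle), loose, about 0.16 kg, standing upright on its thick foot. Origin: centre of its underside; z up. 150 mm tall; foot 40 mm in diameter up to 42 mm, tapering to a plain 25 mm handle from 62 mm to the top.
- chair: bystander: small moulded dark-chocolate chair, 46 x 46 x 86 mm, loose and light; origin at the centre of its underside as it stands.
- small_table: bystander: small moulded dark-chocolate table, 80 x 100 x 52 mm, loose; origin at the centre of its underside as it stands.
- palette_knife: bystander: palette knife lying flat along its x, 220 mm long, loose; origin at the centre of its underside as it stands.
- bowl: bystander: white plastic mixing bowl of chocolate, 200 mm wide, 100 mm high, loose; origin at the centre of its underside as it stands.
- mug: bystander: white ceramic mug, 80 mm wide, 90 mm high, loose; origin at the centre of its underside as it stands.
- jar: bystander: lidded amber glass jar, 80 mm wide, 120 mm high, loose; origin at the centre of its underside as it stands.
- block: bystander: slab of dark chocolate, 140 x 70 x 22 mm, loose; origin at the centre of its underside as it stands.

How it is judged (in metres and radians):
At the end, for the whole second after the job is handed in: The pail hangs by its bail's top bar on the hook's seat, bar's middle within 20 mm sideways of the hook and -24 to +40 mm along the seat, tilt under 7 deg, still. The muddler stands in the socket: within 4 mm of the bore's centre and floor, tilt under 7 deg, still (x of bail_mid in the frame of stand between -0.024 and 0.04 m and y of bail_mid in the frame of stand between -0.02 and 0.02 m and z of bail_mid in the frame of stand between 0.214 and 0.276 m and contact force between pail and stand above 1 N and angle between pail's own z axis and vertical below 0.122 rad and linear speed of pail below 0.05 m/s and horizontal distance between muddler and socket_mouth below 0.004 m and z of muddler in the frame of stand between 0.018 and 0.027 m and angle between muddler's own z axis and vertical below 0.12 rad and linear speed of muddler below 0.03 m/s); the robot touches nothing.
It fails at once if the stand (board, post, hook, socket) is loaded with more than 40 N by anything (contact force between stand and anything else above 40 N).
It fails at once if the pail tilts more than 7 degrees (as when its bail is pushed on after landing) (angle between pail's own z axis and vertical above 0.122 rad).
It fails at once if the pail is dropped or swung onto the hook: faster than 0.2 m/s while its bail is within 70 mm of hook_ref (distance between bail_mid and hook_ref below 0.07 m and linear speed of pail above 0.2 m/s).
It fails at once if a bystander (chair, small table, palette knife, bowl, mug, jar or slab) is moved by more than 25 mm (distance of any of chair, small_table, palette_knife, bowl, mug, jar, block from where it was at the start of the episode above 0.025 m).
It also fails if it takes over 72 s, if anything falls off the work surface, if the arm or the gripper's body presses on something with over 40 N, if the wrist force passes 120 N, or if a joint passes its speed limit or range.

## Working session

There is one attempt and no reset: what is moved stays moved. The work goes in short steps, Python scripts to look and compute and a tool call to move; the robot and the scene stay as the last step left them, time stands still between calls to the robot, and variables do not carry over. Pictures are saved under pics/ and viewed, at most 12 in all, crops included, and the job is handed in when it is done.

Besides the shell and the picture viewer there is one more tool, called by a JSON object that holds its "api" and its "payload". jog_arm: Moves the arm, as the interface text tells. Its arguments: {"type":"object","properties":{"plan":{"type":"array"},"hand":{"type":"number"}},"required":["plan"]}

```bash
mkdir -p pics; python3 - <<'E'
from station import monitor, imaging
import cv2,numpy as np,pickle
for n in("scene","top"):
    c=imaging.capture(n);cv2.imwrite(f"pics/{n}0.png",c["pixels"]);pickle.dump(c,open(n+"0.pkl","wb"))
    print(n,c["intrinsics"],c["k1"],c["position"],c["rotation"])
s=monitor.sense();print(s)
E
```

```text
scene [[467.41450318   0.         257.87657534]
 [  0.         467.41450318 191.31007254]
 [  0.           0.           1.        ]] -0.025017807292744314 [1388.87848025 -188.32359436 1240.29213599] [-0.25180465  0.73579176  0.59392694 -0.20604778]
top [[384.25579042   0.         256.29899871]
 [  0.         384.25579042 195.74665322]
 [  0.           0.           1.        ]] -0.07011009454269437 [ 436.33562252    6.67113613 1346.35614114] [ 0.02988671 -0.69787473  0.71450703 -0.03946326]
{'time': 0.1, 'joint_positions': array([ 1.24202987e+00,  3.14168034e-01, -4.79509521e-02,  1.21016906e+00,
       -8.64846759e-06,  1.57078971e+00]), 'joint_vel': array([ 0.0009869 , -0.00083734,  0.00083949, -0.00028942, -0.00064649,
        0.00123625]), 'joint_efforts': array([ 3.94704639e-04, -5.40769351e+01,  3.40541089e+01,  1.12046531e-02,
        1.48373329e-05, -7.38383328e-07]), 'position': array([193.56939463, 567.3984144 , 230.52546304]), 'tcp_rot': array([-1.17791914e-04,  1.63640592e-01,  9.86519742e-01, -7.36512493e-04]), 'contact_force': array([-0.36458172, -0.95081748,  0.29834929]), 'torque': array([-0.02783877, -0.04691725,  0.00489202]), 'finger_force': 0.0, 'grip_width': 1.004330264876191}
```

View pics/scene0.png

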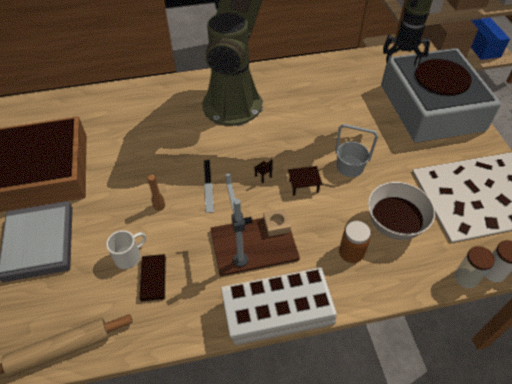

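View pics/top0.png

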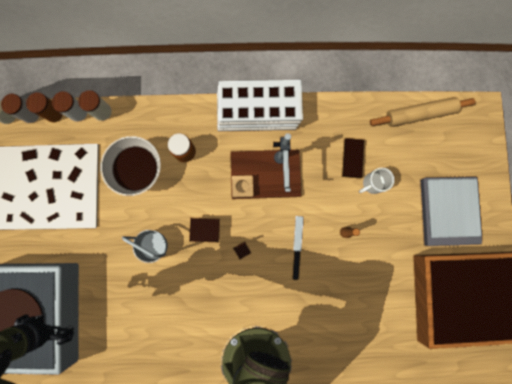

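The scene view shows the stand near (250,235), the pail at (352,158), and the muddler at (156,192). In the top view they are at about (265,172), (150,246), and (347,232). I'll enlarge those areas.

```bash
cat > h.py <<'E'
import cv2,numpy as np,pickle
from scipy.spatial.transform import Rotation as R
def load(n): return pickle.load(open(n+".pkl","rb"))
def rot(q): return R.from_quat(q,scalar_first=True).as_matrix()
def ray(c,uv):
    K=c["intrinsics"];k=c["k1"]
    p=cv2.undistortPoints(np.array([[uv]],float),K,np.array([k,0,0,0.]))[0,0]
    d=rot(c["rotation"])@np.array([*p,1]);return np.array(c["position"]),d/np.linalg.norm(d)
def plane(c,uv,z):
    o,d=ray(c,uv);return o+d*(z-o[2])/d[2]
def tri(c1,a,c2,b):
    o1,d1=ray(c1,a);o2,d2=ray(c2,b)
    A=np.stack([d1,-d2],1);t=np.linalg.lstsq(A,o2-o1,rcond=None)[0]
    p,q=o1+t[0]*d1,o2+t[1]*d2;return (p+q)/2,np.linalg.norm(p-q)
def proj(c,P):
    M=rot(c["rotation"]).T
    return cv2.projectPoints(np.array(P,float).reshape(-1,1,3),M,-M@np.array(c["position"]),c["intrinsics"],np.array([c["k1"],0,0,0.]))[0][:,0]
E
python3 - <<'E'
from h import *
s=load("scene0")["pixels"];t=load("top0")["pixels"]
def cr(i,x,y,w,h,f):return cv2.resize(i[y:y+h,x:x+w],None,fx=f,fy=f,interpolation=cv2.INTER_CUBIC)
a=np.zeros((600,800,3),np.uint8)
a[:300,:400]=cr(s,205,170,100,75,4)*1
a[:300,400:]=cr(t,222,130,100,75,4)
a[300:,:400]=cr(s,310,110,100,75,4)
a[300:,400:]=cr(t,100,215,100,75,4)
cv2.imwrite("pics/a.png",np.clip(a*1.5,0,255).astype(np.uint8))
E
```

```text
(no output)
```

View pics/a.png

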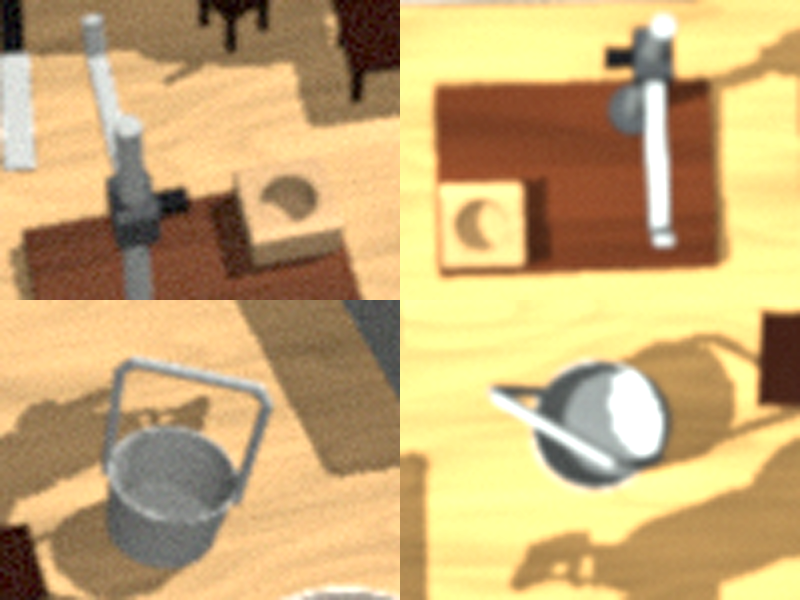

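```bash
python3 - <<'E'
from h import *
S=load("scene0");T=load("top0");np.set_printoptions(precision=1,suppress=True)
cs=lambda x,y,ox,oy:(x/4-.375+ox,y/4-.375+oy)
ts=lambda x,y:cs(x-400,y,222,130)
ss=lambda x,y:cs(x,y,205,170)
print("board corners",[plane(T,ts(*p),18)[:2] for p in((436,84),(714,80),(724,262),(442,275))])
print("block corners",[plane(T,ts(*p),50)[:2] for p in((442,182),(525,182),(527,266),(441,266))])
print("mouth",tri(S,ss(288,198),T,ts(480,224)),plane(T,ts(480,224),50),plane(S,ss(288,198),50))
print("posttop",tri(S,ss(128,123),T,ts(662,25)),plane(T,ts(662,25),315),plane(S,ss(128,123),315))
print("tip",tri(S,ss(93,18),T,ts(662,237)))
ps=lambda x,y:cs(x,y-300,310,110);pt=lambda x,y:cs(x-400,y-300,100,215)
a=tri(S,ps(122,362),T,pt(493,392));b=tri(S,ps(268,397),T,pt(627,468));print("bail",a,b)
for pr in(((122,362),(493,392)),((268,397),(627,468))):print(plane(S,ps(*pr[0]),185),plane(T,pt(*pr[1]),185))
def cr(i,x,y,w,h,f):return cv2.resize(i[y:y+h,x:x+w],None,fx=f,fy=f,interpolation=cv2.INTER_CUBIC)
A=np.hstack([cr(S["pixels"],130,165,50,50,8),cr(T["pixels"],325,205,50,50,8)])
B=np.hstack([cr(S["pixels"],255,195,50,25,8),cr(T["pixels"],225,172,50,25,8)])
cv2.imwrite("pics/b.png",np.clip(np.vstack([A,B])*1.4,0,255).astype(np.uint8))
E
```

```text
board corners [array([728.3,  73.5]), array([ 726.8, -171.4]), array([ 565.3, -174.3]), array([559.6,  71.2])]
block corners [array([636.2,  68.2]), array([634.6,  -2.5]), array([562.7,  -2.5]), array([564.3,  70.3])]
mouth (array([599.1,  35.8,  51.2]), np.float64(1.4413642555888317)) [599.4  36.6  50. ] [598.2  35.3  50. ]
posttop (array([700.3, -97.6, 317.3]), np.float64(1.250289863372039)) [701.  -97.2 315. ] [698.5 -98.  315. ]
tip (array([561. , -98.7, 256.4]), np.float64(1.3749766847552318))
bail (array([426.8, 321.2, 248.9]), np.float64(101.08052862039315)) (array([390.1, 360.2, 142.5]), np.float64(115.29146753716668))
[374.4 295.7 185. ] [432.6 395.5 185. ]
[436.8 396.4 185. ] [373.8 293.7 185. ]
```

View pics/b.png

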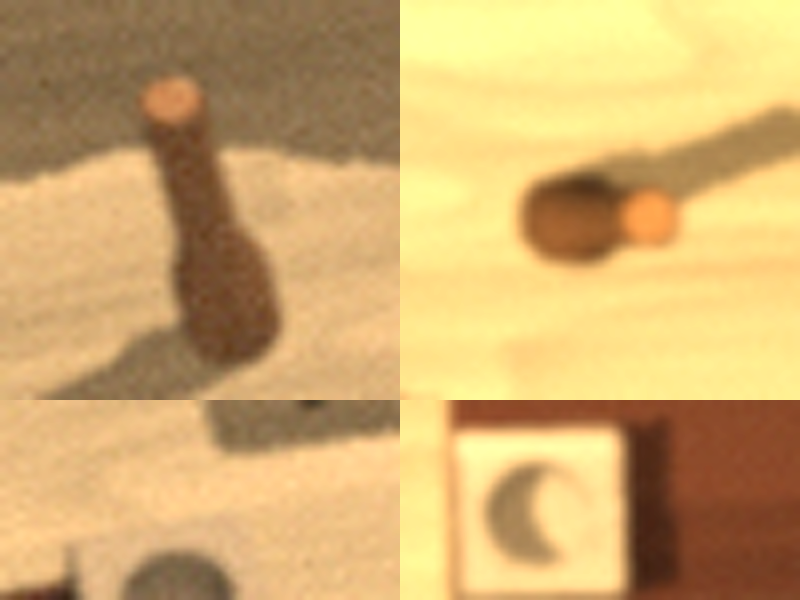

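```bash
python3 - <<'E'
from h import *
S=load("scene0");T=load("top0");np.set_printoptions(precision=1,suppress=True)
m=((130+172/8-.44,165+100/8-.44),(325+250/8-.44,205+217/8-.44))
print("mud",tri(S,m[0],T,m[1]),plane(S,m[0],150),plane(T,m[1],150))
F=8
def up(c,x,y,w,h):return cv2.resize(c["pixels"][y:y+h,x:x+w],None,fx=F,fy=F,interpolation=cv2.INTER_CUBIC)
def full(p,x,y):return ((p[0]+.5)/F-.5+x,(p[1]+.5)/F-.5+y)
def big(mask):
    cs,_=cv2.findContours(mask.astype(np.uint8),cv2.RETR_EXTERNAL,cv2.CHAIN_APPROX_NONE);return max(cs,key=cv2.contourArea)
# board
x,y=226,142;u=up(T,x,y,84,64).astype(int)
c=big((u[...,2]-u[...,0]<95)&(u[...,2]<135)&(u[...,2]>40)|0)
print("board",cv2.boundingRect(c),[plane(T,full(p,x,y),18)[:2] for p in cv2.boxPoints(cv2.minAreaRect(c))])
# block in top
x,y=228,170;u=up(T,x,y,36,32).astype(int)
print(u[120,::16,2])
g=u[...,2]; c=big((g>130)&(np.indices(g.shape)[1]>26)&(np.indices(g.shape)[0]<215))
bp=cv2.boxPoints(cv2.minAreaRect(c));P=[plane(T,full(p,x,y),50)[:2] for p in bp];print("block",P,np.mean(P,0))
# bore in scene
x,y=258,205;u=up(S,x,y,38,28).astype(int);g=cv2.GaussianBlur(u[...,2].astype(np.float32),(0,0),4)
mk=(g<130);n,l,st,ce=cv2.connectedComponentsWithStats(mk.astype(np.uint8));k=l[int((219-y)*F),int((277-x)*F)]
e=cv2.fitEllipse(big(l==k));print("bore",k,e,plane(S,full(e[0],x,y),50))
v=np.clip(u*1.4,0,255).astype(np.uint8);cv2.ellipse(v,e,(0,255,0),1)
# predicted bore for centre (599.5,36)
a=np.linspace(0,6.28,60)
def ring(c,ctr,x,y,v,col):
    p=proj(c,[[ctr[0]+21.75*np.cos(t),ctr[1]+21.75*np.sin(t),50] for t in a]);p=((p-[x,y]+.5)*F-.5).astype(int)
    cv2.polylines(v,[p[:,None]],True,col,1)
ring(S,(599.5,36),x,y,v,(0,0,255))
x,y=228,170;w=np.clip(up(T,x,y,36,32)*1.2,0,255).astype(np.uint8);ring(T,(599.5,36),x,y,w,(0,0,255));cv2.drawContours(w,[c],0,(0,255,0),1)
o=np.zeros((256,304+288,3),np.uint8);o[:224,:304]=v;o[:,304:]=w;cv2.imwrite("pics/c.png",o)
E
```

```text
mud (array([ 433.8, -319.5,  150.7]), np.float64(0.7846504723752264)) [ 433. -320.  150.] [ 433.9 -319.3  150. ]
board (36, 0, 636, 457) [array([755.5,  77. ]), array([ 759.8, -205.1]), array([ 561.6, -204.1]), array([558.3,  73.6])]
[215 203 172 200 143 114 124 177 205 201 195 203 187  76  53  65  91  95]
block [array([563.8,  73.5]), array([655.5,  71.9]), array([653.8,  -2.7]), array([562.1,  -0.6])] [608.8  35.5]
bore 1 ((158.7467803955078, 111.913818359375), (81.75530242919922, 114.97813415527344), 106.2727279663086) [596.6  38.2  50. ]
```

View pics/c.png

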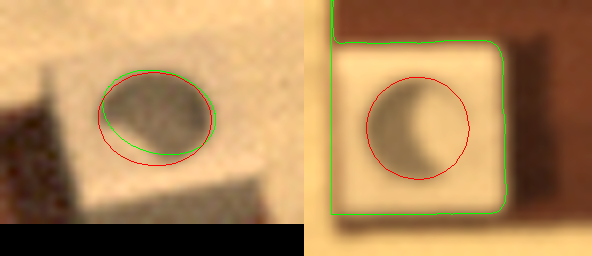

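{"api": "jog_arm", "payload": {"plan": [{"dp": [0, 0, -0.3], "angular": [0, 0, 7.12]}, {"dp": [0, 0, -0.3], "angular": [0, 0, 7.12]}, {"dp": [0, 0, -0.3], "angular": [0, 0, 7.12]}, {"dp": [0, 0, -0.3], "angular": [0, 0, 7.12]}, {"dp": [0, 0, -0.3], "angular": [0, 0, 7.12]}, {"dp": [0, 0, -0.3], "angular": [0, 0, 7.12]}, {"dp": [0, 0, -0.3], "angular": [0, 0, 7.12]}, {"dp": [0, 0, -0.3], "angular": [0, 0, 7.12]}, {"dp": [0, 0, -0.3], "angular": [0, 0, 7.12]}, {"dp": [0, 0, -0.3], "angular": [0, 0, 7.12]}], "hand": 1}}

```text
time: 0.93
position: [193.6, 567.6, 260.9]
tcp_rot: [0.0, 0.71, 0.705, -0.0]
contact_force: [0.4, -0.0, 0.1]
grip_width: 1.003
finger_force: 0.0
```

The red ring for a mouth centre of (599.5, 36) fits the bore in both views, at (155,118) and (418,128) of the picture. The muddler is at (434,-319.5) and the middle of the bail at (404.5,345), with the bar at 59.4°.

{"api": "jog_arm", "payload": {"plan": [{"dp": [-2.95, 2.3, 0], "angular": [0, 0, 0]}, {"dp": [-2.95, 2.3, 0], "angular": [0, 0, 0]}, {"dp": [-2.95, 2.3, 0], "angular": [0, 0, 0]}, {"dp": [-2.95, 2.3, 0], "angular": [0, 0, 0]}, {"dp": [-2.95, 2.3, 0], "angular": [0, 0, 0]}, {"dp": [-2.95, 2.3, 0], "angular": [0, 0, 0]}, {"dp": [-2.95, 2.3, 0], "angular": [0, 0, 0]}, {"dp": [-2.95, 2.3, 0], "angular": [0, 0, 0]}, {"dp": [-2.95, 2.3, 0], "angular": [0, 0, 0]}, {"dp": [-4, 0.5, 0], "angular": [0, 0, 0]}, {"dp": [-4, 0.5, 0], "angular": [0, 0, 0]}, {"dp": [-4, 0.5, 0], "angular": [0, 0, 0]}]}}

```text
time: 1.93
position: [415.3, 180.3, 260.8]
tcp_rot: [-0.0, 0.707, 0.707, -0.0]
contact_force: [1.2, 0.1, -0.1]
grip_width: 0.998
finger_force: 0.0
```

{"api": "jog_arm", "payload": {"plan": [{"dp": [-4, 0.5, 0], "angular": [0, 0, 0]}, {"dp": [-4, 0.5, 0], "angular": [0, 0, 0]}, {"dp": [-4, 0, 0], "angular": [0, 0, 0]}, {"dp": [-4, 0, 0], "angular": [0, 0, 0]}, {"dp": [-4, 0, 0], "angular": [0, 0, 0]}, {"dp": [-4, 0, 0], "angular": [0, 0, 0]}, {"dp": [-4, 0, 0], "angular": [0, 0, 0]}, {"dp": [-4, 0, 0], "angular": [0, 0, 0]}, {"dp": [-4, 0, 0], "angular": [0, 0, 0]}, {"dp": [-4, 0, 0], "angular": [0, 0, 0]}, {"dp": [-4, 0, 0], "angular": [0, 0, 0]}, {"dp": [-4, 0, 0], "angular": [0, 0, 0]}]}}

```text
time: 2.93
position: [424.4, -299.8, 261.0]
tcp_rot: [-0.0, 0.708, 0.707, 0.0]
contact_force: [0.5, -0.7, -0.4]
grip_width: 1.003
finger_force: 0.0
```

{"api": "jog_arm", "payload": {"plan": [{"dp": [-1, 0.45, 0], "angular": [0, 0, 0]}, {"dp": [-1, 0.5, 0], "angular": [0, 0, 0]}, {"dp": [0, 0, 1.6], "angular": [0, 0, 0]}, {"dp": [0, 0, 1.6], "angular": [0, 0, 0]}, {"dp": [0, 0, 1.6], "angular": [0, 0, 0]}, {"dp": [0, 0, 1.6], "angular": [0, 0, 0]}, {"dp": [0, 0, 1.6], "angular": [0, 0, 0]}, {"dp": [0, 0, 1.6], "angular": [0, 0, 0]}, {"dp": [0, 0, 1.6], "angular": [0, 0, 0]}, {"dp": [0, 0, 1.6], "angular": [0, 0, 0]}, {"dp": [0, 0, 1.6], "angular": [0, 0, 0]}, {"dp": [0, 0, 1.6], "angular": [0, 0, 0]}]}}

```text
time: 3.93
position: [435.1, -316.4, 100.5]
tcp_rot: [-0.0, 0.707, 0.707, 0.0]
contact_force: [-0.1, 0.8, 0.4]
grip_width: 1.002
finger_force: 0.0
```

{"api": "jog_arm", "payload": {"plan": [{"dp": [0, 0, 0], "angular": [0, 0, 0]}, {"dp": [0, 0, 0], "angular": [0, 0, 0]}, {"dp": [0, 0, 0], "angular": [0, 0, 0]}, {"dp": [0, 0, 0], "angular": [0, 0, 0]}, {"dp": [0, 0, 0], "angular": [0, 0, 0]}, {"dp": [0, 0, 0], "angular": [0, 0, 0]}, {"dp": [0, 0, 0], "angular": [0, 0, 0]}, {"dp": [0, 0, 0], "angular": [0, 0, 0]}, {"dp": [0, 0, 0], "angular": [0, 0, 0]}, {"dp": [0, 0, 0], "angular": [0, 0, 0]}, {"dp": [0, 0, 0], "angular": [0, 0, 0]}, {"dp": [0, 0, 0], "angular": [0, 0, 0]}], "hand": -1}}

```text
time: 4.93
position: [435.6, -318.4, 102.6]
tcp_rot: [0.001, 0.707, 0.707, 0.0]
contact_force: [0.1, -0.0, 6.7]
grip_width: 0.275
finger_force: 59.3
```

{"api": "jog_arm", "payload": {"plan": [{"dp": [0, 0, -1], "angular": [0, 0, 0]}, {"dp": [0, 0, -2], "angular": [0, 0, 0]}, {"dp": [0, 0, -2], "angular": [0, 0, 0]}, {"dp": [0, 0, -2], "angular": [0, 0, 0]}, {"dp": [1.5, 0, -1], "angular": [0, 0, 0]}, {"dp": [3, 0, 0], "angular": [0, 0, 0]}, {"dp": [3.5, 0, 0], "angular": [0, 0, 0]}, {"dp": [3.5, 0, 0], "angular": [0, 0, 0]}, {"dp": [3.5, 0, 0], "angular": [0, 0, 0]}, {"dp": [3.5, 0, 0], "angular": [0, 0, 0]}, {"dp": [3.5, 0, 0], "angular": [0, 0, 0]}, {"dp": [3.5, 0, 0], "angular": [0, 0, 0]}]}}

```text
time: 5.93
position: [433.6, -60.6, 181.3]
tcp_rot: [-0.0, 0.707, 0.707, -0.0]
contact_force: [0.4, 0.9, -1.5]
grip_width: 0.278
finger_force: 59.1
```

{"api": "jog_arm", "payload": {"plan": [{"dp": [3.5, 0.5, 0], "angular": [0, 0, 0]}, {"dp": [3, 1.5, 0], "angular": [0, 0, 0]}, {"dp": [2, 2, 0], "angular": [0, 0, 0]}, {"dp": [1, 2, 0], "angular": [0, 0, 0]}, {"dp": [0.5, 2, 0], "angular": [0, 0, 0]}, {"dp": [0, 2, 0], "angular": [0, 0, 0]}, {"dp": [0, 2, 0], "angular": [0, 0, 0]}, {"dp": [0, 2, 0], "angular": [0, 0, 0]}, {"dp": [0, 1.5, 0], "angular": [0, 0, 0]}, {"dp": [0, 0.5, 0], "angular": [0, 0, 0]}, {"dp": [0, 0, 0], "angular": [0, 0, 0]}, {"dp": [0, 0, 0], "angular": [0, 0, 0]}]}}

```text
time: 6.93
position: [593.6, 37.4, 180.9]
tcp_rot: [-0.001, 0.707, 0.707, -0.001]
contact_force: [-0.4, 0.4, -2.1]
grip_width: 0.277
finger_force: 59.3
```

```bash
python3 - <<'E'
from h import *
from station import monitor, imaging
P=[]
for n in("scene","top"):
    c=imaging.capture(n);pickle.dump(c,open(n+"1.pkl","wb"));s=monitor.sense();P.append(s["position"]);print(s["position"],s["tcp_rot"])
S=load("scene1");T=load("top1")
def cr(i,x,y,w,h,f):return cv2.resize(i[y:y+h,x:x+w],None,fx=f,fy=f,interpolation=cv2.INTER_CUBIC)
A=np.hstack([cr(S["pixels"],235,150,80,100,5),cr(T["pixels"],205,130,80,100,5)])
cv2.imwrite("pics/d.png",np.clip(A*1.4,0,255).astype(np.uint8))
E
```

```text
[593.46748356  37.28837149 181.0663595 ] [-5.74549114e-04  7.07299614e-01  7.06913442e-01 -5.58486904e-04]
[593.52572349  37.22341308 181.22273202] [-4.42026274e-04  7.07306655e-01  7.06906580e-01 -4.33021050e-04]
```

View pics/d.png

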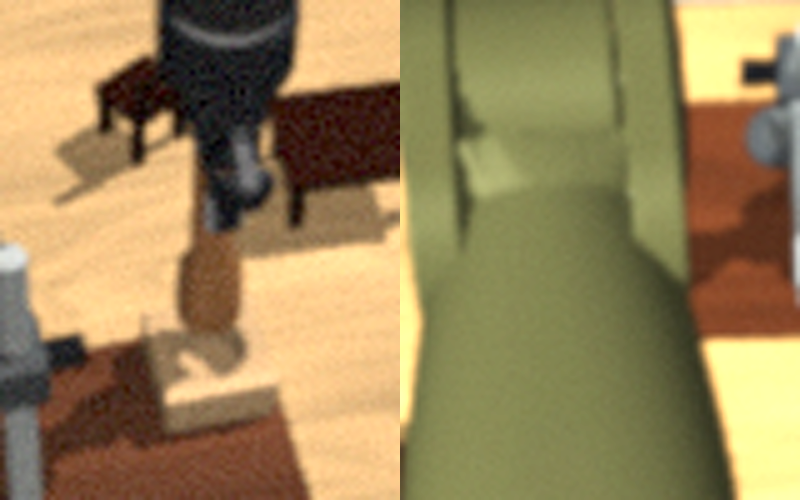

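```bash
python3 - <<'E'
from h import *
S=load("scene1");F=5
a=np.linspace(0,2*np.pi,180)
img=cv2.resize(S["pixels"][150:250,235:315],None,fx=F,fy=F,interpolation=cv2.INTER_CUBIC).astype(int)
for ctr in((593.5,36.5),(593.5,38),(592,36.5)):
    r=[]
    for z in(78.5,100,120):
        p=proj(S,[[ctr[0]+20*np.cos(t),ctr[1]+20*np.sin(t),z] for t in a]);p=(p-[235,150]+.5)*F-.5
        r.append((z,p[:,0].min().round(1),p[:,0].max().round(1),p[:,1].max().round(1)))
    print(ctr,r)
# measured edges: per-row gradient of red and saturation
sat=img[...,2]-img[...,0]; r=cv2.GaussianBlur(img[...,2].astype(np.float32),(0,0),3)
g=cv2.Sobel(r,cv2.CV_32F,1,0,ksize=5)
for y in range(262,325,8): print(y,140+g[y,140:212].argmin(),212+g[y,212:270].argmax())
gy=cv2.Sobel(r,cv2.CV_32F,0,1,ksize=5)
for x in range(192,232,8): print(x,300+np.abs(gy[300:350,x]).argmax(),r[300:350:8,x].round())
E
```

```text
(593.5, 36.5) [(78.5, np.float64(178.6), np.float64(244.3), np.float64(341.5)), (100, np.float64(179.2), np.float64(245.7), np.float64(321.0)), (120, np.float64(179.8), np.float64(247.0), np.float64(301.4))]
(593.5, 38) [(78.5, np.float64(181.0), np.float64(246.7), np.float64(341.1)), (100, np.float64(181.6), np.float64(248.1), np.float64(320.5)), (120, np.float64(182.2), np.float64(249.5), np.float64(300.9))]
(592, 36.5) [(78.5, np.float64(178.1), np.float64(243.7), np.float64(339.5)), (100, np.float64(178.7), np.float64(245.1), np.float64(319.0)), (120, np.float64(179.2), np.float64(246.4), np.float64(299.4))]
262 179 241
270 178 241
278 177 241
286 177 241
294 176 241
302 176 240
310 177 239
318 178 237
192 349 [ 84.  83.  82.  86.  90.  94. 105.]
200 338 [ 90.  92.  87.  85.  89.  98. 105.]
208 339 [ 89.  89.  87.  82.  87.  98. 106.]
216 334 [ 86.  86.  85.  82.  84.  98. 106.]
224 343 [ 88.  87.  83.  83.  86.  90. 103.]
```

{"api": "jog_arm", "payload": {"plan": [{"dp": [0.12, 0.75, 0], "angular": [0, 0, 0]}, {"dp": [0, 0, 0.8], "angular": [0, 0, 0]}, {"dp": [0, 0, 0.8], "angular": [0, 0, 0]}, {"dp": [0, 0, 0.8], "angular": [0, 0, 0]}, {"dp": [0, 0, 0], "angular": [0, 0, 0]}, {"dp": [0, 0, 0], "angular": [0, 0, 0]}, {"dp": [0, 0, 0], "angular": [0, 0, 0]}]}}

```text
time: 7.62
position: [602.1, 38.3, 157.1]
tcp_rot: [-0.0, 0.707, 0.707, -0.0]
contact_force: [-0.6, -0.2, -1.8]
grip_width: 0.274
finger_force: 59.3
```

```bash
python3 - <<'E'
from h import *
from station import monitor, imaging
c=imaging.capture("scene");pickle.dump(c,open("scene2.pkl","wb"));s=monitor.sense();print(s["position"],s["contact_force"])
a=np.linspace(0,2*np.pi,180);F=8;x,y=255,190
def cr(c):return np.clip(cv2.resize(c["pixels"][y:y+50,x:x+50],None,fx=F,fy=F,interpolation=cv2.INTER_CUBIC)*1.5,0,255).astype(np.uint8)
def ring(v,ctr,r,z,col):
    p=proj(c,[[ctr[0]+r*np.cos(t),ctr[1]+r*np.sin(t),z] for t in a]);p=((p-[x,y]+.5)*F-.5).astype(int);cv2.polylines(v,[p[:,None]],True,col,1)
A=cr(load("scene0"));B=cr(c)
ring(A,(598.7,36.7),21.75,50,(0,0,255));ring(B,(598.7,36.7),21.75,50,(0,0,255));ring(B,(598.7,36.7),20,75,(0,255,0))
cv2.imwrite("pics/e.png",np.hstack([A,B]))
E
```

```text
[602.44640498  38.28309223 157.43083997] [ 0.0676807  -0.71488536 -1.3309024 ]
```

View pics/e.png

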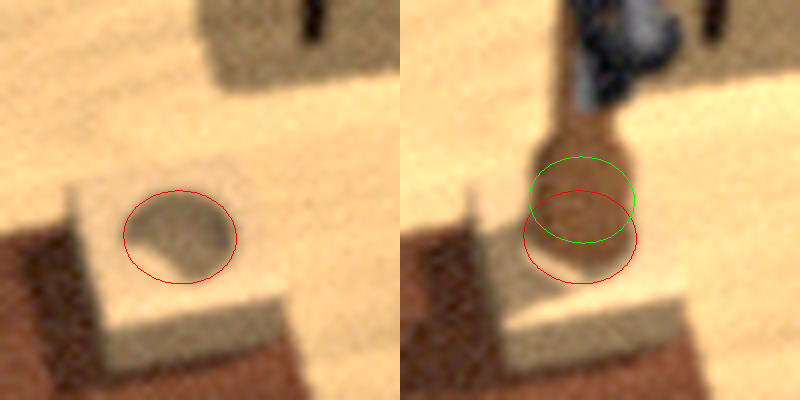

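{"api": "jog_arm", "payload": {"plan": [{"dp": [0, -0.1, 0.1], "angular": [0, 0, 0]}, {"dp": [0, 0, 0.3], "angular": [0, 0, 0]}, {"dp": [0, 0, 0.3], "angular": [0, 0, 0]}, {"dp": [0, 0, 0.2], "angular": [0, 0, 0]}, {"dp": [0, 0, 0], "angular": [0, 0, 0]}, {"dp": [0, 0, 0], "angular": [0, 0, 0]}]}}

```text
time: 8.17
position: [601.2, 38.3, 148.0]
tcp_rot: [-0.0, 0.707, 0.707, -0.0]
contact_force: [-0.3, 0.1, -1.5]
grip_width: 0.282
finger_force: 59.3
```

{"api": "jog_arm", "payload": {"plan": [{"dp": [0, 0, 0.3], "angular": [0, 0, 0]}, {"dp": [0, 0, 0.3], "angular": [0, 0, 0]}, {"dp": [0, 0, 0.3], "angular": [0, 0, 0]}, {"dp": [0, 0, 0.3], "angular": [0, 0, 0]}, {"dp": [0, 0, 0.2], "angular": [0, 0, 0]}, {"dp": [0, 0, 0], "angular": [0, 0, 0]}, {"dp": [0, 0, 0], "angular": [0, 0, 0]}]}}

```text
time: 8.75
position: [601.2, 38.2, 134.1]
tcp_rot: [-0.0, 0.707, 0.707, -0.0]
contact_force: [0.1, 0.2, -1.7]
grip_width: 0.276
finger_force: 59.4
```

{"api": "jog_arm", "payload": {"plan": [{"dp": [0, 0, 0.25], "angular": [0, 0, 0]}, {"dp": [0, 0, 0.25], "angular": [0, 0, 0]}, {"dp": [0, 0, 0.2], "angular": [0, 0, 0]}, {"dp": [0, 0, 0], "angular": [0, 0, 0]}, {"dp": [0, 0, 0], "angular": [0, 0, 0]}]}}

```text
time: 9.17
position: [601.2, 38.3, 127.1]
tcp_rot: [-0.0, 0.707, 0.707, -0.0]
contact_force: [0.3, -0.2, -1.9]
grip_width: 0.273
finger_force: 59.4
```

{"api": "jog_arm", "payload": {"plan": [{"dp": [0, 0, 0.1], "angular": [0, 0, 0]}, {"dp": [0, 0, 0.1], "angular": [0, 0, 0]}, {"dp": [0, 0, 0], "angular": [0, 0, 0]}, {"dp": [0, 0, 0], "angular": [0, 0, 0]}]}}

```text
time: 9.5
position: [601.6, 38.3, 125.6]
tcp_rot: [0.0, 0.707, 0.707, 0.0]
contact_force: [0.1, 0.4, 0.8]
grip_width: 0.283
finger_force: 59.6
```

{"api": "jog_arm", "payload": {"plan": [{"dp": [0, 0, 0], "angular": [0, 0, 0]}, {"dp": [0, 0, 0], "angular": [0, 0, 0]}, {"dp": [0, 0, 0], "angular": [0, 0, 0]}, {"dp": [0, 0, 0], "angular": [0, 0, 0]}, {"dp": [0, 0, 0], "angular": [0, 0, 0]}, {"dp": [0, 0, 0], "angular": [0, 0, 0]}, {"dp": [0, 0, -1.5], "angular": [0, 0, 0]}, {"dp": [0, 0, -2.5], "angular": [0, 0, 0]}, {"dp": [0, 0, -3], "angular": [0, 0, 0]}, {"dp": [0, 0, -3], "angular": [0, 0, 0]}, {"dp": [0, 0, -3], "angular": [0, 0, 0]}, {"dp": [0, 0, -2], "angular": [0, 0, 0]}], "hand": 1}}

```text
time: 10.5
position: [602.1, 38.3, 278.6]
tcp_rot: [0.001, 0.707, 0.707, 0.001]
contact_force: [0.3, -0.1, -0.0]
grip_width: 0.999
finger_force: 0.0
```

{"api": "jog_arm", "payload": {"plan": [{"dp": [2.87, -2.08, 0], "angular": [0, 0, 0]}, {"dp": [2.87, -2.08, 0], "angular": [0, 0, 0]}, {"dp": [2.87, -2.08, 0], "angular": [0, 0, 0]}, {"dp": [2.87, -2.08, 0], "angular": [0, 0, 0]}, {"dp": [2.87, -2.08, 0], "angular": [0, 0, 0]}, {"dp": [2.87, -2.08, 0], "angular": [0, 0, 0]}, {"dp": [2.87, -2.08, 0], "angular": [0, 0, 0]}, {"dp": [2.87, -2.08, 0], "angular": [0, 0, 0]}, {"dp": [2.87, -2.08, 0], "angular": [0, 0, 0]}, {"dp": [2.87, -2.08, 0], "angular": [0, 0, 0]}]}}

```text
time: 11.33
position: [392.4, 326.6, 275.5]
tcp_rot: [0.0, 0.707, 0.707, 0.0]
contact_force: [0.9, 0.4, 0.1]
grip_width: 1.002
finger_force: 0.0
```

{"api": "jog_arm", "payload": {"plan": [{"dp": [0, 0, 0.9], "angular": [0, 0, 6.12]}, {"dp": [0, 0, 0.9], "angular": [0, 0, 6.12]}, {"dp": [0, 0, 0.9], "angular": [0, 0, 6.12]}, {"dp": [0, 0, 0.9], "angular": [0, 0, 6.12]}, {"dp": [0, 0, 0.9], "angular": [0, 0, 6.12]}, {"dp": [0, 0, 0], "angular": [0, 0, 0]}, {"dp": [0, 0, 0], "angular": [0, 0, 0]}, {"dp": [0, 0, 0], "angular": [0, 0, 0]}]}}

```text
time: 12.0
position: [393.8, 325.5, 230.9]
tcp_rot: [-0.0, 0.868, 0.496, 0.0]
contact_force: [0.0, 0.7, -0.6]
grip_width: 0.997
finger_force: 0.0
```

```bash
python3 - <<'E'
from h import *
from station import monitor, imaging
s=monitor.sense();print(s["position"],rot(s["tcp_rot"]))
S=imaging.capture("scene");T=imaging.capture("top");pickle.dump(S,open("scene3.pkl","wb"));pickle.dump(T,open("top3.pkl","wb"))
def cr(i,x,y,w,h,f):return cv2.resize(i[y:y+h,x:x+w],None,fx=f,fy=f,interpolation=cv2.INTER_CUBIC)
A=np.hstack([cr(S["pixels"],310,90,100,100,4),cr(S["pixels"],225,150,100,100,4)])
cv2.imwrite("pics/f.png",np.clip(A*1.5,0,255).astype(np.uint8))
E
```

```text
[393.78720672 325.54292138 230.86455213] [[ 5.07458733e-01  8.61675938e-01  4.60042283e-04]
 [ 8.61675874e-01 -5.07458902e-01  3.88494848e-04]
 [ 5.68209215e-04  1.99262232e-04 -9.99999819e-01]]
```

View pics/f.png

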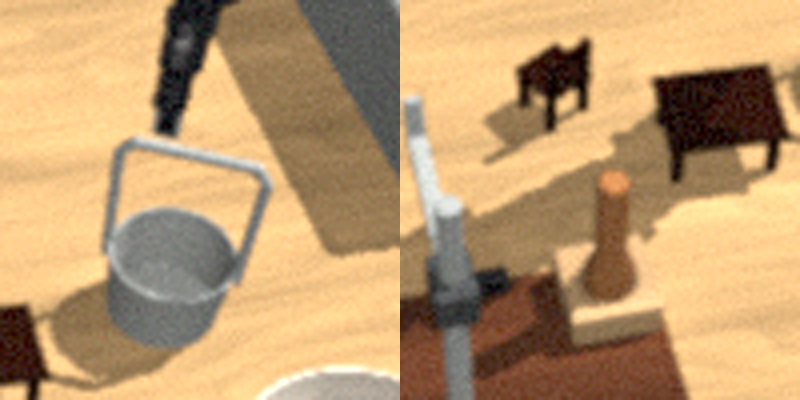

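The muddler stands in its socket (cap at (612,182) in the picture). The fingers are directly over the bail bar, at (167,135). I'll descend and grip.

{"api": "jog_arm", "payload": {"plan": [{"dp": [0, 0, 1.3], "angular": [0, 0, 0]}, {"dp": [0, 0, 1.3], "angular": [0, 0, 0]}, {"dp": [0, 0, 1.3], "angular": [0, 0, 0]}, {"dp": [0, 0, 1.3], "angular": [0, 0, 0]}, {"dp": [0, 0, 1.3], "angular": [0, 0, 0]}, {"dp": [0, 0, 0], "angular": [0, 0, 0]}, {"dp": [0, 0, 0], "angular": [0, 0, 0]}]}}

```text
time: 12.68
position: [393.4, 325.2, 165.4]
tcp_rot: [0.0, 0.869, 0.495, -0.0]
contact_force: [-0.5, -0.4, -0.0]
grip_width: 1.002
finger_force: 0.0
```

{"api": "jog_arm", "payload": {"plan": [{"dp": [0, 0, 0], "angular": [0, 0, 0]}, {"dp": [0, 0, 0], "angular": [0, 0, 0]}, {"dp": [0, 0, 0], "angular": [0, 0, 0]}, {"dp": [0, 0, 0], "angular": [0, 0, 0]}, {"dp": [0, 0, 0], "angular": [0, 0, 0]}, {"dp": [0, 0, 0], "angular": [0, 0, 0]}, {"dp": [0, 0, 0], "angular": [0, 0, 0]}, {"dp": [0, 0, 0], "angular": [0, 0, 0]}, {"dp": [0, 0, 0], "angular": [0, 0, 0]}, {"dp": [0, 0, 0], "angular": [0, 0, 0]}, {"dp": [0, 0, 0], "angular": [0, 0, 0]}, {"dp": [0, 0, 0], "angular": [0, 0, 0]}], "hand": -1}}

```text
time: 13.68
position: [393.6, 325.7, 165.6]
tcp_rot: [-0.0, 0.869, 0.495, 0.0]
contact_force: [-1.2, -0.3, 6.0]
grip_width: 0.094
finger_force: 58.6
```

{"api": "jog_arm", "payload": {"plan": [{"dp": [0, 0, -0.2], "angular": [0, 0, 0]}, {"dp": [0, 0, -0.5], "angular": [0, 0, 0]}, {"dp": [0, 0, -0.9], "angular": [0, 0, 0]}, {"dp": [0, 0, -1.2], "angular": [0, 0, 0]}, {"dp": [0, 0, -1.4], "angular": [0, 0, 0]}, {"dp": [0, 0, -1.5], "angular": [0, 0, 0]}, {"dp": [0, 0, -1.5], "angular": [0, 0, 0]}, {"dp": [0, 0, -1.4], "angular": [0, 0, 0]}, {"dp": [0, 0, -1.1], "angular": [0, 0, 0]}, {"dp": [0, 0, -0.7], "angular": [0, 0, 0]}, {"dp": [0, 0, -0.4], "angular": [0, 0, 0]}, {"dp": [0, 0, 0], "angular": [0, 0, 0]}]}}

```text
time: 14.68
position: [393.9, 325.6, 274.0]
tcp_rot: [-0.0, 0.869, 0.495, 0.0]
contact_force: [0.3, 0.5, -2.6]
grip_width: 0.091
finger_force: 58.4
```

```bash
python3 - <<'E'
from h import *
from station import monitor, imaging
s=monitor.sense();print(s["position"],s["contact_force"],s["torque"])
S=imaging.capture("scene");pickle.dump(S,open("scene4.pkl","wb"))
cv2.imwrite("pics/g.png",np.clip(cv2.resize(S["pixels"][40:190,280:430],None,fx=4,fy=4,interpolation=cv2.INTER_CUBIC)*1.5,0,255).astype(np.uint8))
E
```

```text
[393.87239292 325.59525292 273.98119576] [ 0.25089603  0.54591132 -2.55045868] [-0.04364716  0.01255232  0.02988547]
```

View pics/g.png

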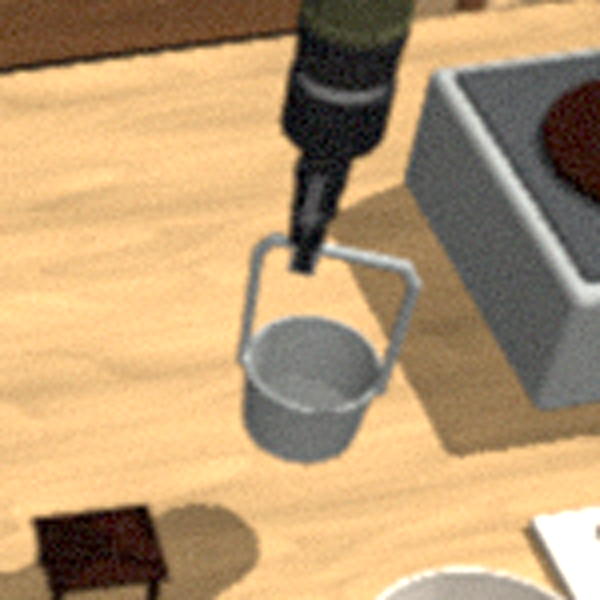

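{"api": "jog_arm", "payload": {"plan": [{"dp": [0, 0, 0], "angular": [0, 0, -1.5]}, {"dp": [0, 0, 0], "angular": [0, 0, -3]}, {"dp": [0, 0, 0], "angular": [0, 0, -4]}, {"dp": [0, 0, 0], "angular": [0, 0, -4.5]}, {"dp": [0, 0, 0], "angular": [0, 0, -4.5]}, {"dp": [0, 0, 0], "angular": [0, 0, -4.5]}, {"dp": [0, 0, 0], "angular": [0, 0, -4]}, {"dp": [0, 0, 0], "angular": [0, 0, -3]}, {"dp": [0, 0, 0], "angular": [0, 0, -1.5]}, {"dp": [0, 0, 0], "angular": [0, 0, 0]}]}}

```text
time: 15.57
position: [393.1, 325.0, 272.2]
tcp_rot: [-0.0, 0.708, 0.706, -0.001]
contact_force: [-1.0, -0.3, -2.0]
grip_width: 0.095
finger_force: 58.4
```

{"api": "jog_arm", "payload": {"plan": [{"dp": [-0.3, 0.1, 0], "angular": [0, 0, 0]}, {"dp": [-0.7, 0.2, 0], "angular": [0, 0, 0]}, {"dp": [-1.1, 0.3, 0], "angular": [0, 0, 0]}, {"dp": [-1.5, 0.3, 0], "angular": [0, 0, 0]}, {"dp": [-1.8, 0.3, 0], "angular": [0, 0, 0]}, {"dp": [-2, 0.3, 0], "angular": [0, 0, 0]}, {"dp": [-2, 0.3, 0], "angular": [0, 0, 0]}, {"dp": [-2, 0.3, 0], "angular": [0, 0, 0]}, {"dp": [-2, 0.3, 0], "angular": [0, 0, 0]}, {"dp": [-2, 0.3, 0], "angular": [0, 0, 0]}, {"dp": [-2, 0.3, 0], "angular": [0, 0, 0]}, {"dp": [-2, 0.3, 0], "angular": [0, 0, 0]}]}}

```text
time: 16.57
position: [426.0, 129.3, 273.4]
tcp_rot: [0.0, 0.708, 0.706, -0.0]
contact_force: [0.4, -0.9, -2.6]
grip_width: 0.093
finger_force: 58.4
```

{"api": "jog_arm", "payload": {"plan": [{"dp": [-2, 0.3, 0], "angular": [0, 0, 0]}, {"dp": [-2, 0.3, 0], "angular": [0, 0, 0]}, {"dp": [-2, 0.3, 0], "angular": [0, 0, 0]}, {"dp": [-2, 0.2, 0], "angular": [0, 0, 0]}, {"dp": [-2, 0.1, 0], "angular": [0, 0, 0]}, {"dp": [-2, 0.1, 0], "angular": [0, 0, 0]}, {"dp": [-2, 0, 0], "angular": [0, 0, 0]}, {"dp": [-2, 0, 0], "angular": [0, 0, 0]}, {"dp": [-2, 0, 0], "angular": [0, 0, 0]}, {"dp": [-2, 0, 0], "angular": [0, 0, 0]}, {"dp": [-1.7, 0, 0], "angular": [0, 0, 0]}, {"dp": [-1.3, 0, 0], "angular": [0, 0, 0]}]}}

```text
time: 17.57
position: [437.8, -101.0, 273.4]
tcp_rot: [0.0, 0.709, 0.705, -0.0]
contact_force: [0.4, -0.5, -3.3]
grip_width: 0.097
finger_force: 58.4
```

{"api": "jog_arm", "payload": {"plan": [{"dp": [-0.9, 0.2, 0], "angular": [0, 0, 0]}, {"dp": [-0.7, 0.5, 0], "angular": [0, 0, 0]}, {"dp": [-0.4, 0.8, 0], "angular": [0, 0, 0]}, {"dp": [-0.2, 1.0, 0], "angular": [0, 0, 0]}, {"dp": [0, 1.0, 0], "angular": [0, 0, 0]}, {"dp": [0, 1.0, 0], "angular": [0, 0, 0]}, {"dp": [0, 1.0, 0], "angular": [0, 0, 0]}, {"dp": [0, 1.0, 0], "angular": [0, 0, 0]}, {"dp": [0, 0.8, 0], "angular": [0, 0, 0]}, {"dp": [0, 0.5, 0], "angular": [0, 0, 0]}, {"dp": [0, 0.2, 0], "angular": [0, 0, 0]}, {"dp": [0, 0, 0], "angular": [0, 0, 0]}]}}

```text
time: 18.57
position: [518.8, -120.8, 273.1]
tcp_rot: [-0.0, 0.708, 0.706, -0.0]
contact_force: [-0.6, 0.2, -2.1]
grip_width: 0.093
finger_force: 58.4
```

```bash
python3 - <<'E'
from h import *
from station import monitor, imaging
s=monitor.sense();print(s["position"],s["contact_force"])
S=imaging.capture("scene");T=imaging.capture("top");pickle.dump(S,open("scene5.pkl","wb"));pickle.dump(T,open("top5.pkl","wb"))
def cr(i,x,y,w,h,f):return cv2.resize(i[y:y+h,x:x+w],None,fx=f,fy=f,interpolation=cv2.INTER_CUBIC)
cv2.imwrite("pics/i.png",np.clip(np.hstack([cr(S["pixels"],170,110,100,120,5)[:600,:400*1],cr(T["pixels"],245,130,80,120,5)])*1.5,0,255).astype(np.uint8))
E
```

```text
[ 518.81995451 -120.76812287  273.09338831] [-0.63867125  0.19188327 -2.09523123]
```

View pics/i.png

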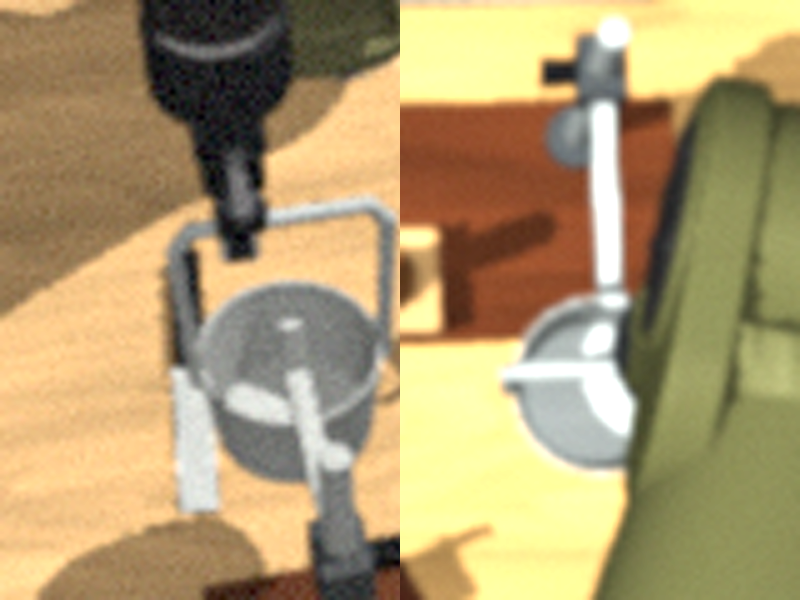

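```bash
python3 - <<'E'
from h import *
T=load("top5");S=load("scene5")
t=lambda x,y:((x-400)/5-.4+245,y/5-.4+130); s=lambda x,y:(x/5-.4+170,y/5-.4+110)
print("bail+y end",plane(T,t(505,377),292),"tri",tri(S,s(385,208),T,t(512,374)))
print("bail -y corner scene",plane(S,s(176,240),292),"+y",plane(S,s(388,210),292))
print("tip",tri(S,s(290,322),T,t(612,298)))
for x,y,z in((612,298,256),(603,150,228),(614,34,315)): print(plane(T,t(x,y),z))
E
```

```text
bail+y end [513.78058991 -33.85496755 292.        ] tri (array([515.79135619, -37.57333797, 287.08766106]), np.float64(0.788369119514921))
bail -y corner scene [ 519.29631519 -154.11802562  292.        ] +y [522.20302706 -36.64359206 292.        ]
tip (array([560.09220368, -98.84606887, 255.81168755]), np.float64(2.3428229036947))
[560.28370581 -97.67298639 256.        ]
[651.68522205 -97.89489717 228.        ]
[699.53978065 -97.94295612 315.        ]
```

{"api": "jog_arm", "payload": {"plan": [{"dp": [-0.15, 0.3, 0], "angular": [0, 0, 0]}, {"dp": [0, 0.6, 0], "angular": [0, 0, 0]}, {"dp": [0, 0.85, 0], "angular": [0, 0, 0]}, {"dp": [0, 0.9, 0], "angular": [0, 0, 0]}, {"dp": [0, 0.9, 0], "angular": [0, 0, 0]}, {"dp": [0, 0.9, 0], "angular": [0, 0, 0]}, {"dp": [0, 0.9, 0], "angular": [0, 0, 0]}, {"dp": [0, 0.9, 0], "angular": [0, 0, 0]}, {"dp": [0, 0.9, 0], "angular": [0, 0, 0]}, {"dp": [0, 0.7, 0], "angular": [0, 0, 0]}, {"dp": [0, 0.4, 0], "angular": [0, 0, 0]}, {"dp": [0, 0.2, 0], "angular": [0, 0, 0]}]}}

```text
time: 19.67
position: [603.7, -122.6, 273.0]
tcp_rot: [-0.0, 0.708, 0.706, -0.0]
contact_force: [-0.1, 0.4, -3.2]
grip_width: 0.093
finger_force: 58.4
```

{"api": "jog_arm", "payload": {"plan": [{"dp": [0, 0, 0.2], "angular": [0, 0, 0]}, {"dp": [0, 0, 0.5], "angular": [0, 0, 0]}, {"dp": [0, 0, 0.7], "angular": [0, 0, 0]}, {"dp": [0, 0, 0.7], "angular": [0, 0, 0]}, {"dp": [0, 0, 0.7], "angular": [0, 0, 0]}, {"dp": [0, 0, 0.5], "angular": [0, 0, 0]}, {"dp": [0, 0, 0.4], "angular": [0, 0, 0]}, {"dp": [0, 0, 0.2], "angular": [0, 0, 0]}, {"dp": [0, 0, 0], "angular": [0, 0, 0]}, {"dp": [0, 0, 0], "angular": [0, 0, 0]}]}}

```text
time: 20.5
position: [603.0, -122.6, 234.4]
tcp_rot: [0.0, 0.708, 0.706, 0.0]
contact_force: [-0.3, -0.4, -2.2]
grip_width: 0.094
finger_force: 58.4
```

{"api": "jog_arm", "payload": {"plan": [{"dp": [0, 0, 0.2], "angular": [0, 0, 0]}, {"dp": [0, 0, 0.3], "angular": [0, 0, 0]}, {"dp": [0, 0, 0.3], "angular": [0, 0, 0]}, {"dp": [0, 0, 0.2], "angular": [0, 0, 0]}, {"dp": [0, 0, 0.1], "angular": [0, 0, 0]}, {"dp": [0, 0, 0], "angular": [0, 0, 0]}]}}

```text
time: 21.0
position: [602.8, -122.5, 222.9]
tcp_rot: [-0.0, 0.708, 0.706, -0.0]
contact_force: [-0.4, 0.3, -2.6]
grip_width: 0.091
finger_force: 58.5
```

{"api": "jog_arm", "payload": {"plan": [{"dp": [0, 0, 0.1], "angular": [0, 0, 0]}, {"dp": [0, 0, 0.1], "angular": [0, 0, 0]}, {"dp": [0, 0, 0.1], "angular": [0, 0, 0]}, {"dp": [0, 0, 0], "angular": [0, 0, 0]}]}}

```text
time: 21.33
position: [602.9, -122.6, 220.1]
tcp_rot: [-0.0, 0.708, 0.706, -0.0]
contact_force: [-0.3, -0.0, -2.8]
grip_width: 0.091
finger_force: 58.5
```

{"api": "jog_arm", "payload": {"plan": [{"dp": [0, 0, 0.1], "angular": [0, 0, 0]}, {"dp": [0, 0, 0.1], "angular": [0, 0, 0]}, {"dp": [0, 0, 0.1], "angular": [0, 0, 0]}, {"dp": [0, 0, 0], "angular": [0, 0, 0]}]}}

```text
time: 21.67
position: [602.8, -122.6, 217.0]
tcp_rot: [-0.0, 0.708, 0.706, -0.0]
contact_force: [-0.8, 1.0, -2.6]
grip_width: 0.09
finger_force: 58.5
```

{"api": "jog_arm", "payload": {"plan": [{"dp": [0, 0, 0.1], "angular": [0, 0, 0]}, {"dp": [0, 0, 0.1], "angular": [0, 0, 0]}, {"dp": [0, 0, 0], "angular": [0, 0, 0]}]}}

```text
time: 21.92
position: [602.9, -122.5, 215.0]
tcp_rot: [-0.0, 0.708, 0.706, -0.0]
contact_force: [-0.6, 1.0, -2.4]
grip_width: 0.092
finger_force: 58.5
```

{"api": "jog_arm", "payload": {"plan": [{"dp": [0, 0, 0.1], "angular": [0, 0, 0]}, {"dp": [0, 0, 0.1], "angular": [0, 0, 0]}, {"dp": [0, 0, 0], "angular": [0, 0, 0]}]}}

```text
time: 22.17
position: [602.9, -122.6, 213.0]
tcp_rot: [-0.0, 0.708, 0.706, -0.0]
contact_force: [0.6, 0.4, -3.2]
grip_width: 0.092
finger_force: 58.5
```

{"api": "jog_arm", "payload": {"plan": [{"dp": [0, 0, 0.1], "angular": [0, 0, 0]}, {"dp": [0, 0, 0.1], "angular": [0, 0, 0]}, {"dp": [0, 0, 0], "angular": [0, 0, 0]}]}}

```text
time: 22.42
position: [603.1, -122.7, 211.6]
tcp_rot: [0.0, 0.708, 0.706, 0.0]
contact_force: [-1.8, -0.2, 1.8]
grip_width: 0.095
finger_force: 58.8
```

{"api": "jog_arm", "payload": {"plan": [{"dp": [0, 0, 0], "angular": [0, 0, 0]}, {"dp": [0, 0, 0], "angular": [0, 0, 0]}, {"dp": [0, 0, 0], "angular": [0, 0, 0]}, {"dp": [0, 0, 0], "angular": [0, 0, 0]}, {"dp": [0, 0, 0], "angular": [0, 0, 0]}, {"dp": [0, 0, 0], "angular": [0, 0, 0]}, {"dp": [0, 0, 0], "angular": [0, 0, 0]}, {"dp": [0, 0, 0], "angular": [0, 0, 0]}], "hand": 1}}

```text
time: 23.08
position: [603.0, -122.6, 211.3]
tcp_rot: [-0.0, 0.708, 0.706, 0.0]
contact_force: [0.2, -0.7, -0.2]
grip_width: 1.001
finger_force: 0.0
```

{"api": "jog_arm", "payload": {"plan": [{"dp": [0, 0, -0.5], "angular": [0, 0, 0]}, {"dp": [0, 0, -1], "angular": [0, 0, 0]}, {"dp": [0, 0, -1.5], "angular": [0, 0, 0]}, {"dp": [0, 0, -2], "angular": [0, 0, 0]}, {"dp": [0, 0, -2], "angular": [0, 0, 0]}, {"dp": [0, 0, -2], "angular": [0, 0, 0]}, {"dp": [0, 0, -2], "angular": [0, 0, 0]}, {"dp": [0, 0, -1], "angular": [0, 0, 0]}, {"dp": [0, 0, 0], "angular": [0, 0, 0]}, {"dp": [0, 0, 0], "angular": [0, 0, 0]}, {"dp": [0, 0, 0], "angular": [0, 0, 0]}, {"dp": [0, 0, 0], "angular": [0, 0, 0]}]}}

```text
time: 24.08
position: [602.4, -122.5, 329.8]
tcp_rot: [-0.001, 0.708, 0.706, -0.001]
contact_force: [1.0, -0.8, 0.5]
grip_width: 0.999
finger_force: 0.0
```

```bash
python3 - <<'E'
from h import *
from station import monitor, imaging
s=monitor.sense();print(s["position"],s["contact_force"])
S=imaging.capture("scene")
cv2.imwrite("pics/j.png",np.clip(cv2.resize(S["pixels"][130:280,190:340],None,fx=4,fy=4,interpolation=cv2.INTER_CUBIC)*1.5,0,255).astype(np.uint8))
E
```

```text
[ 602.37255618 -122.47657558  329.8225571 ] [ 0.96098025 -0.76650916  0.51881499]
```

View pics/j.png

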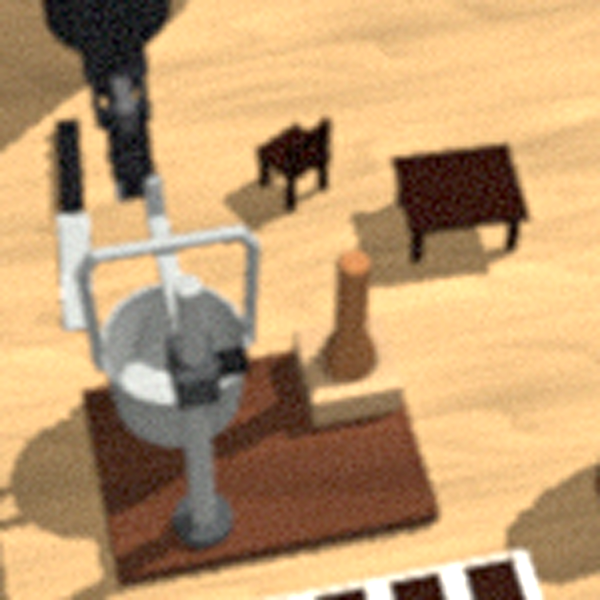

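The pail hangs level with its bail across the hook at (165,248), the muddler is upright in its socket at (350,320), and the gripper is clear of both.

{"api": "jog_arm", "payload": {"plan": [{"dp": [0, 0, 0], "angular": [0, 0, 0]}, {"dp": [0, 0, 0], "angular": [0, 0, 0]}, {"dp": [0, 0, 0], "angular": [0, 0, 0]}, {"dp": [0, 0, 0], "angular": [0, 0, 0]}, {"dp": [0, 0, 0], "angular": [0, 0, 0]}, {"dp": [0, 0, 0], "angular": [0, 0, 0]}, {"dp": [0, 0, 0], "angular": [0, 0, 0]}, {"dp": [0, 0, 0], "angular": [0, 0, 0]}, {"dp": [0, 0, 0], "angular": [0, 0, 0]}, {"dp": [0, 0, 0], "angular": [0, 0, 0]}, {"dp": [0, 0, 0], "angular": [0, 0, 0]}, {"dp": [0, 0, 0], "angular": [0, 0, 0]}]}}

```text
time: 25.13
position: [603.0, -122.6, 331.3]
tcp_rot: [0.0, 0.708, 0.706, -0.0]
contact_force: [-0.4, 0.3, 0.7]
grip_width: 0.999
finger_force: 0.0
```

```bash
python3 -c "
from station import workorder
print(workorder.sign_off())"
```

```text
the job is handed in; nothing more can be done
None
```

The pail hangs level on the hook and the muddler stands upright in its socket, judging by the last picture; I handed the job in at about 25 s with the gripper clear, and sign-off returned no verdict.

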